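# Start the green-button kitchen timer against the stop rail

### The arm

A 6-joint arm with a two-finger parallel gripper is mounted at the origin on the work surface. World frame = base frame: x ahead of the robot, y to its left, z up, the work surface at z = 0. Lengths are in m, angles in rad, forces in N, time in s.
With the tool pointing down it reaches from about 0.275 to 0.825 m from the base axis. Payload 5.2 kg.
Tool frame: the origin (TCP) lies on the centre line of the jaws, within the pads' length; the fingertips stand 14 mm ahead of it and the grasp point (between the pads) lies 5 mm behind it (arm.tip_reach is the distance from the TCP to the fingertips, in m); z points along the fingers, y is the direction in which the jaws open and shut (so a half turn about z gives the same grasp; the last joint's range is limited). The gripper opens to 93 mm and grips with 3 to 60 N. Pads are 15 mm wide; open, the fingers measure 128 mm over their backs; the gripper's body (75 mm by 188 mm) begins 65 mm behind the grasp point.
Start: joints at [1.003, 0.259, 1.535, -0, 1.348, -0.203], TCP at [0.196, 0.514, 0.233] pointing down, gripper open.
Joint ranges: [-3.14, 3.14], [-0.91, 2.08], [0.19, 2.58], [-1.22, 4.36], [0.22, 2.71], [-3.12, 3.12]. Speed limits (rad/s): [2.57, 2.57, 3.14, 3.14, 3.14, 3.14].

### API

Orientations are given as a unit quaternion [w, x, y, z].
In Python, from cell import arm gives the robot as it stands.
- The arm moves only by the shell command python3 -m handwheel 'ROWS' [OPENING]. ROWS is JSON, a list of rows, each an object of numbers: "x", "y", "z": the shift along the tool's x, y, z in m; "twist": the turn about the tool's z in degrees. A call has 1 to 12 rows; each row is the pose to reach, as a shift and turn from the pose commanded when the call began, along the tool's axes at that moment; what a row does not reach only later rows make up. A row lasts 1/10 s, in which the tool goes at most 50 mm and 8.59 degrees, less where a joint would pass 70% of its speed; a pose out of reach is approached as far as the arm can. A call with a gripper value outside its range is refused whole. OPENING is the opening, from 0 (shut) to 1 (fully open), set as the call begins (- or left out, the last holds). The fingers move at their own pace and stop on an object; the grip force is fixed at half the most. Time passes only in rows, so rows that repeat a pose let the fingers close. It gives the time, the measured TCP pose, the force and the opening at its end, in the units of the state.
- arm.get_obs(): the state, without advancing time (a new reading comes with each control period).
- arm.read_camera(name): name is "scene" or "top"; returns the picture (480x640x3 uint8, blue, green, red); there is no depth.
- arm.calibration(name): a dict with "fovy" (degrees; the focal length in pixels is half the picture's height over the tangent of half this angle, whatever the lens; pixels are square), "cx", "cy" (the principal point, pixels), "dist_coeffs" ([k1, k2, p1, p2, k3] as OpenCV has them; the pictures are not rectified), "eye" and "attitude" of the camera in the world. Camera axes: x right, y up, looking along -z (the intrinsics and any distortion apply to the point x, -y, -z); pixel columns grow to the right and rows downward; lengths in m; the calibration is good to about 2 mm. A picture is of the moment at which its call begins. calibration takes no time and is no camera call.
- arm.sign_off(): hands the job in, once; it reports no verdict.
Trained networks look in the newest picture that a camera, given by its name, has taken for a name from the list of things; names that differ only in an ending like _2 or _b are one class to them, and where a whole thing is asked for, a point or a joint stands for the part that bears it (a point fixed in the world has none). Each returns a list of dicts, best first, with "p" (0 to 1); they miss things now and then, are a little off and sometimes report something else, mostly with a low value. They report only what shows in the picture. A call takes as long as a camera call.
- arm.boxes_of(camera, query): "point" ([row, column] in pixels, amid what is visible of it).
- arm.masks_of(camera, query): "mask" (480x640 bool, what is visible of it) and "point" ([row, column] in pixels, amid what is visible of it).
The state is a dict: "time": time; "joint_positions": joint angles; "qd": joint speeds; "joint_torque": joint torques, N m; "tcp_pos": TCP position; "eef_rot": TCP orientation; "contact_force": force on the tool from outside, world axes, zero at the start; "moment": the same for the moment, N m; "grip_width": finger opening in m.
Only numpy, scipy, OpenCV 4.12 (cv2) and the standard library are available. Lean on these libraries where they do the work, as an engineer would, in place of code of your own. Each camera call takes 0.05 s, during which the arm holds its last target.

### The job

Start the kitchen timer that has the green button: slide it back until it stands flat against the wooden stop rail, push its button fully in with the rail bracing it and hold it in for about half a second, then let go so that the button springs out. Leave the timer standing upright, flat against the rail, and do not move the timer with the red button.

Things in the scene. Friction and masses are not known exactly. Their poses are not given: they have to be found in the camera images.
- green_timer: Loose white plastic kitchen timer, a block 56 mm deep (x) x 64 mm wide (y) x 48 mm high, about 0.16 kg, with a small grey display and a green stripe on top. Origin at the centre of its underside; z up; its back face (+x, 28 mm from the origin) is to meet the rail, its front face (-x, 28 mm from the origin) carries the green button. It starts about 25 to 60 mm short of the rail, turned up to about 7 degrees from it. It slides on the counter under roughly 1 to 3 N.
- green_button (a joint): Travel of the green button of green_timer, in m: 0 = fully out, 0.006 = fully in. A round cap 30 mm across on the middle of the timer's front face, its axis level along the timer's x, 26 mm above the timer's underside; when out its flat face lies 42 mm from the timer's origin towards -x. Pushed towards the timer's +x it takes about 0.5 N to start and 5 N to go fully in, more than the timer's own friction: unbraced, the timer slides away. It springs out when let go.
- stop_rail: Straight wooden rail screwed to the counter, 30 mm thick (x) x 300 mm long (y) x 40 mm high; cannot move. Origin at the centre of its underside; z up; its x points away from the robot, and its flat front face (-x side, 15 mm from the origin) is the stop. A timer stands flat against it when the timer's origin is 43 mm from the rail's origin along -x.
- red_timer: A second loose timer of the same size and make, with a red button and a red stripe on top; it stands in front of the same rail, about 120 to 190 mm from the green one, on either side. Origin at the centre of its underside, axes as for green_timer. To be left where it is.

How it is judged:
By the outcome, as a careful person would: the job done as asked, in the order asked, and still so for the second after the job is handed in, with the robot touching nothing.
It also fails if it takes over 32 s, if anything falls off the work surface, if the arm or the gripper's body presses on something with over 40 N, if the wrist force passes 120 N, or if a joint passes its speed limit or range.

## Working session

There is one attempt and no reset: what is moved stays moved. The work goes in short steps, Python scripts to look and compute and a shell command to move; the robot and the scene stay as the last step left them, time stands still between calls to the robot, and variables do not carry over. Pictures are saved under pics/ and viewed, and the job is handed in when it is done.

```bash
mkdir -p pics; ls; python3 - <<'E'
from cell import arm
import cv2
o=arm.get_obs()
for k in o: print(k,o[k])
print(arm.tip_reach)
for n in("scene","top"):
    cv2.imwrite(f"pics/{n}0.png",arm.read_camera(n)); print(arm.calibration(n))
    for q in ("green_timer","green_button","stop_rail","red_timer"):
        print(n,q,[(d['p'],d['point'],int(d['mask'].sum())) for d in arm.masks_of(n,q)])
E
```

```text
pics
time 0.0
joint_positions [ 1.00320175e+00  2.59343278e-01  1.53609709e+00  4.26317660e-05
  1.34799503e+00 -2.02846984e-01]
qd [ 1.53695977e-03  1.82855373e-03 -1.50444778e-03  9.00502555e-04
  5.47868452e-05  6.36299121e-04]
joint_torque [-3.83700090e-04 -4.37316334e+01 -2.83997440e+01  7.15256785e-02
  4.13532264e-02 -1.25895067e-04]
tcp_pos [0.19589148 0.51336857 0.23181192]
eef_rot [-3.65479960e-04  1.81369086e-01  9.83414666e-01 -8.46040336e-04]
contact_force [-0.19146047  0.91071657  0.52706679]
moment [-0.02260531  0.0026249  -0.019242  ]
grip_width 0.09297208594881831
0.014
{'fovy': 50.03212948164388, 'cx': 311.4452828584035, 'cy': 232.15468033540347, 'dist_coeffs': array([-0.13987584,  0.        ,  0.        ,  0.        ,  0.        ]), 'eye': array([ 0.96416533, -0.04093158,  0.66622487]), 'attitude': array([0.74844914, 0.20606866, 0.1623052 , 0.60911133])}
scene green_timer [(0.57, [233.9, 197.2], 2171)]
scene green_button []
scene stop_rail [(0.65, [293.4, 247.3], 6479)]
scene red_timer [(0.69, [231.3, 321.4], 2233)]
{'fovy': 44.72014943427209, 'cx': 322.6780192721196, 'cy': 220.08789619952708, 'dist_coeffs': array([0.05838006, 0.        , 0.        , 0.        , 0.        ]), 'eye': array([0.50503506, 0.02985657, 0.69685022]), 'attitude': array([ 0.71039145,  0.0574632 , -0.04832154, -0.69979068])}
top green_timer [(0.55, [255.8, 459.3], 3533)]
top green_button [(0.53, [281.2, 455.4], 307), (0.32, [254.2, 459.0], 3578)]
top stop_rail [(0.85, [166.5, 409.9], 8696)]
top red_timer [(0.93, [229.3, 306.2], 3168)]
```

View pics/top0.png

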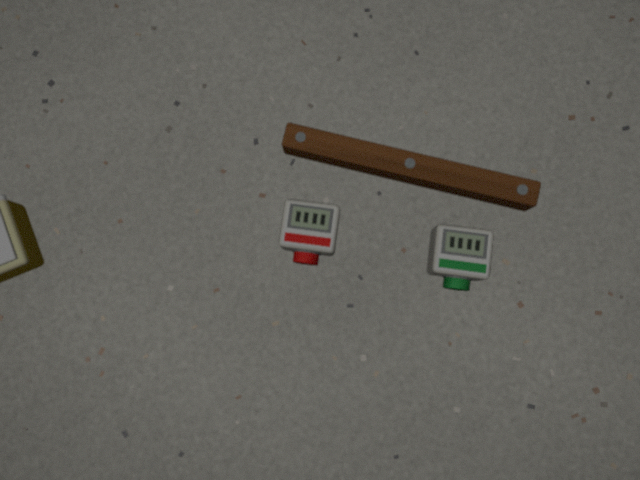

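View pics/scene0.png

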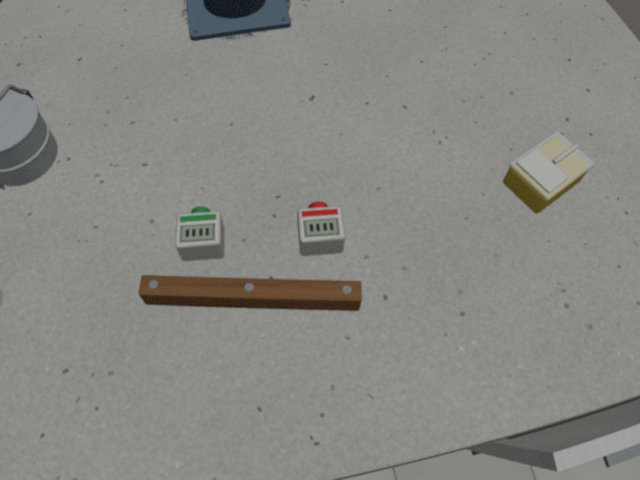

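The top view shows the rail from (290,138) to (532,192), the green timer near (462,252) with its button at (456,283), and the red timer near (309,227). The scene view agrees. Next I fit poses to the masks from both cameras.

```bash
cat > h.py <<'E'
from cell import arm
import numpy as np, cv2
from scipy.optimize import minimize
from scipy.spatial.transform import Rotation as R
def proj(n,P):
    c=arm.calibration(n); q=c['attitude']; M=R.from_quat([q[1],q[2],q[3],q[0]]).as_matrix()
    p=(np.asarray(P)-c['eye'])@M; p=p*[1,-1,-1]
    f=240/np.tan(np.radians(c['fovy']/2))
    K=np.array([[f,0,c['cx']],[0,f,c['cy']],[0,0,1]])
    return cv2.projectPoints(p.reshape(-1,1,3),np.zeros(3),np.zeros(3),K,c['dist_coeffs'])[0].reshape(-1,2)
def box(a,b,h): return np.array([[x,y,z] for x in(-a,a) for y in(-b,b) for z in(0,h)])
t=np.linspace(0,2*np.pi,24)
CAP=np.array([[x,.015*np.cos(u),.026+.015*np.sin(u)] for x in(-.028,-.042) for u in t])
PARTS={'timer':[box(.028,.032,.048),CAP],'rail':[box(.015,.15,.04)]}
def place(P,s): c,si=np.cos(s[2]),np.sin(s[2]); return P@np.array([[c,si,0],[-si,c,0],[0,0,1]])+[s[0],s[1],0]
def sil(n,kind,s,S=4):
    m=np.zeros((480*S,640*S),np.uint8)
    for P in PARTS[kind]:
        h=cv2.convexHull(((proj(n,place(P,s))+.5)*S-.5).astype(np.float32))
        cv2.fillConvexPoly(m,np.round(h).astype(np.int32),1)
    return cv2.resize(m.astype(np.float32),(640,480),interpolation=cv2.INTER_AREA)
def fit(kind,masks,s0):
    def cost(v):
        s=np.array(v)*[.01,.01,.1]+s0; e=0
        for n,m in masks.items():
            a=sil(n,kind,s); e+=1-np.minimum(a,m).sum()/np.maximum(a,m).sum()
        return e/len(masks)
    best=None
    for y in(-1,0,1):
        r=minimize(cost,[0,0,y],method='Nelder-Mead',options=dict(initial_simplex=np.array([[0,0,y],[1,0,y],[0,1,y],[.3,.3,y+1]]),xatol=.005,fatol=1e-4))
        if best is None or r.fun<best.fun: best=r
    return np.array(best.x)*[.01,.01,.1]+s0,best.fun
def ray(n,px,z):
    r=minimize(lambda v:((proj(n,[[v[0],v[1],z]])[0]-px)**2).sum(),[.5,0],method='Nelder-Mead',options=dict(xatol=1e-5,fatol=1e-4)); return r.x
def draw(n,items,fn,crop=None):
    im=arm.read_camera(n); im=cv2.resize(im,None,fx=2,fy=2,interpolation=cv2.INTER_CUBIC)
    for kind,s in items:
        for P in PARTS[kind]:
            h=cv2.convexHull(((proj(n,place(P,s))+.5)*2-.5).astype(np.float32))
            cv2.polylines(im,[np.round(h).astype(np.int32)],True,(255,255,0),1)
    x,y,w,hh=crop; cv2.imwrite(fn,im[y:y+hh,x:x+w])
E
cat > m.py <<'E'
from h import *
import sys
tag=sys.argv[1]
for n in("scene","top"): arm.read_camera(n)
out={}
for q,k in(('stop_rail','rail'),('green_timer','timer'),('red_timer','timer')):
    ms={n:d[0]['mask'].astype(np.float32) for n in("scene","top") for d in [arm.masks_of(n,q)] if d}
    pt=[d for d in ms]
    ys,xs=np.nonzero(ms['top']); s0=np.append(ray('top',[xs.mean(),ys.mean()],.03),-.05)
    for sub in (ms,)+tuple({n:ms[n]} for n in ms):
        s,e=fit(k,sub,s0); print(q,list(sub),s[:2].round(4),np.degrees(s[2]).round(2),round(e,3))
        if sub is ms: out[q]=s
r=out['stop_rail']; c,si=np.cos(r[2]),np.sin(r[2])
for q in('green_timer','red_timer'):
    d=out[q][:2]-r[:2]; print(q,'in rail frame',(c*d[0]+si*d[1]).round(4),(-si*d[0]+c*d[1]).round(4),'yaw',np.degrees(out[q][2]-r[2]).round(2))
it=[('rail',r),('timer',out['green_timer']),('timer',out['red_timer'])]
draw('top',it,f'pics/top_{tag}.png',(480,200,640,420)); draw('scene',it,f'pics/scene_{tag}.png',(220,350,560,300))
o=arm.get_obs(); print(o['time'],o['tcp_pos'])
E
python3 m.py a
python3 -c "
from h import *
for p in((300,137),(410,163),(522,190)): print(ray('top',p,.04))
for p in((153.5,284),(249,287),(347,290)): print(ray('scene',p,.04))
"
```

```text
stop_rail ['scene', 'top'] [ 0.6719 -0.0591] -13.21 0.041
stop_rail ['scene'] [ 0.6718 -0.0593] -13.23 0.046
stop_rail ['top'] [ 0.672  -0.0594] -13.25 0.035
green_timer ['scene', 'top'] [ 0.5704 -0.117 ] -5.47 0.071
green_timer ['scene'] [ 0.5694 -0.1176] -3.64 0.085
green_timer ['top'] [ 0.5705 -0.1169] -6.15 0.052
red_timer ['scene', 'top'] [0.5962 0.0541] -7.47 0.056
red_timer ['scene'] [0.5967 0.054 ] -8.15 0.071
red_timer ['top'] [0.5963 0.0542] -7.19 0.04
green_timer in rail frame -0.0856 -0.0795 yaw 7.74
red_timer in rail frame -0.0996 0.0929 yaw 5.73
1.0 [0.19620701 0.51383201 0.23268986]
[0.70139567 0.06708877]
[ 0.67197109 -0.06032162]
[ 0.64180671 -0.18652572]
[ 0.64205566 -0.18583906]
[ 0.67165941 -0.05938975]
[0.70212933 0.06746326]
```

The fits agree in both cameras, and the screw heads give the same rail yaw of -13.2°. I'll straddle the button with half-open fingers and push the timer's front face, so the button isn't pressed while it slides. First I work out the move.

```bash
cat > g.py <<'E'
from h import *
import sys
RAIL=np.array([.672,-.0593]); YAW=np.radians(-13.2)
B=np.array([[np.cos(YAW),-np.sin(YAW)],[np.sin(YAW),np.cos(YAW)]])
o=arm.get_obs(); q=o['eef_rot']; M=R.from_quat([q[1],q[2],q[3],q[0]]).as_matrix()
p=B.T@(o['tcp_pos'][:2]-RAIL)
ty=np.degrees(np.arctan2(M[1,1],M[0,1])); 
print('t',o['time'],'rail-frame tcp',p.round(4),'z',o['tcp_pos'][2].round(4),'twist needed',round(-(90-13.2-ty),2),'F rail',(B.T@o['contact_force'][:2]).round(2),o['contact_force'][2].round(2),'w',o['grip_width'].round(4))
if len(sys.argv)>3:
    x,y,z=map(float,sys.argv[1:4]); w=np.append(RAIL+B@[x,y],z)
    print('tool shift',(M.T@(w-o['tcp_pos'])).round(4))
E
python3 g.py -.155 -.083 .15; python3 m.py b | grep -v stop; python3 g.py
```

```text
green_timer ['scene', 'top'] [ 0.5703 -0.1168] -4.38 0.084
green_timer ['scene'] [ 0.5689 -0.1174] -2.62 0.096
green_timer ['top'] [ 0.5702 -0.1168] -5.21 0.063Traceback (most recent call last):
  File "g.py", line 8, in <module>
    print('t',o['time'],'rail-frame tcp',p.round(4),'z',o['tcp_pos'][2].round(4),'twist needed',round(-(90-13.2-ty),2),'F rail',(B.T@o['contact_force'][:2]).round(2),o['contact_force'][2].round(2),'w',o['grip_width'].round(4))
                                                                                                                                                                                                         ^^^^^^^^^^^^^^^^^^^^^
AttributeError: 'float' object has no attribute 'round'
Traceback (most recent call last):
  File "m.py", line 9, in <module>
    ys,xs=np.nonzero(ms['top']); s0=np.append(ray('top',[xs.mean(),ys.mean()],.03),-.05)
                     ~~^^^^^^^
KeyError: 'top'
Traceback (most recent call last):
  File "g.py", line 8, in <module>
    print('t',o['time'],'rail-frame tcp',p.round(4),'z',o['tcp_pos'][2].round(4),'twist needed',round(-(90-13.2-ty),2),'F rail',(B.T@o['contact_force'][:2]).round(2),o['contact_force'][2].round(2),'w',o['grip_width'].round(4))
                                                                                                                                                                                                         ^^^^^^^^^^^^^^^^^^^^^
AttributeError: 'float' object has no attribute 'round'
```

```bash
sed -i "s/o\['grip_width'\].round(4)/round(o['grip_width'],4)/" g.py
sed -i "s/    pt=.*/    if 'top' not in ms: print(q,'missed'); continue/; s/^for q in('green_timer','red_timer'):/for q in[k for k in('green_timer','red_timer') if k in out]:/; s/^it=.*/it=[('rail',r)]+[('timer',out[k]) for k in('green_timer','red_timer') if k in out]/" m.py
python3 g.py -.155 -.083 .15
python3 -c "
from h import *
it=[('rail',(.672,-.0593,np.radians(-13.2))),('timer',(.5704,-.117,np.radians(-6))),('timer',(.5963,.0541,np.radians(-7.3)))]
draw('top',it,'pics/ov_a.png',(480,200,640,420))"
```

```text
t 1.4 rail-frame tcp [-0.5941  0.4493] z 0.2326 twist needed -7.7 F rail [-0.58  0.28] 0.44 w 0.0927
tool shift [-0.5065 -0.4687  0.0827]
```

View pics/ov_a.png

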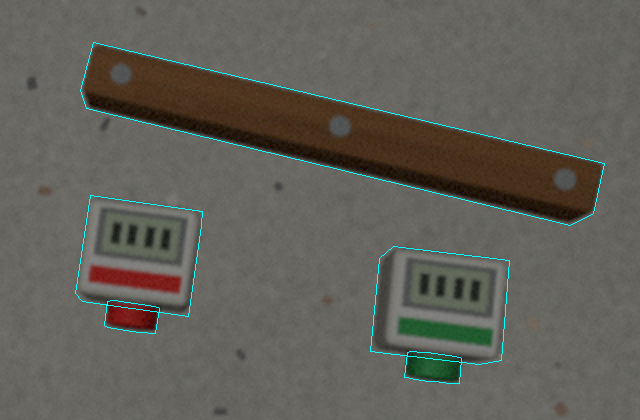

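The overlay sits on the rail and both timers to about 1–2 mm, so I move to staging above the front of the green timer.

```bash
python3 -m handwheel '[{"x":-0.034,"y":-0.031,"z":0,"twist":-1},{"x":-0.068,"y":-0.062,"z":0,"twist":-2},{"x":-0.102,"y":-0.094,"z":0,"twist":-3},{"x":-0.136,"y":-0.125,"z":0,"twist":-4},{"x":-0.17,"y":-0.156,"z":0,"twist":-5},{"x":-0.204,"y":-0.188,"z":0,"twist":-6},{"x":-0.238,"y":-0.219,"z":0,"twist":-7},{"x":-0.272,"y":-0.25,"z":0,"twist":-7.7},{"x":-0.306,"y":-0.282,"z":0,"twist":-7.7},{"x":-0.34,"y":-0.313,"z":0,"twist":-7.7},{"x":-0.374,"y":-0.345,"z":0,"twist":-7.7},{"x":-0.4,"y":-0.37,"z":0,"twist":-7.7}]' 0.47; python3 g.py -.155 -.083 .15
```

```text
time: 2.65
tcp_pos: [0.4389, 0.0229, 0.2329]
eef_rot: [0.001, 0.116, 0.993, -0.0]
contact_force: [-0.7, 0.6, 0.8]
grip_width: 0.0435
t 2.65 rail-frame tcp [-0.2458  0.0268] z 0.2329 twist needed -0.08 F rail [-0.83  0.38] 0.83 w 0.0435
tool shift [-0.0908 -0.1097  0.0831]
```

```bash
python3 -m handwheel '[{"x":-0.03,"y":-0.037,"z":0.02},{"x":-0.06,"y":-0.074,"z":0.04},{"x":-0.09,"y":-0.11,"z":0.06},{"x":-0.09,"y":-0.11,"z":0.1},{"x":-0.09,"y":-0.11,"z":0.13},{"x":-0.09,"y":-0.11,"z":0.155},{"x":-0.09,"y":-0.11,"z":0.175},{"x":-0.09,"y":-0.11,"z":0.19},{"x":-0.09,"y":-0.11,"z":0.2},{"x":-0.09,"y":-0.11,"z":0.207},{"x":-0.09,"y":-0.11,"z":0.207}]'; python3 g.py -.1 -.083 .024
python3 -c "
from h import *
draw('top',[],'pics/c.png',(640,300,560,420));draw('scene',[],'pics/cs.png',(220,250,560,400))"
```

```text
t 2.65 rail-frame tcp [-0.2458  0.0268] z 0.2329 twist needed -0.08 F rail [-0.83  0.38] 0.83 w 0.0435
tool shift [-0.1457 -0.1095  0.2091]validation failed for argument at $[0]...
```

View pics/c.png

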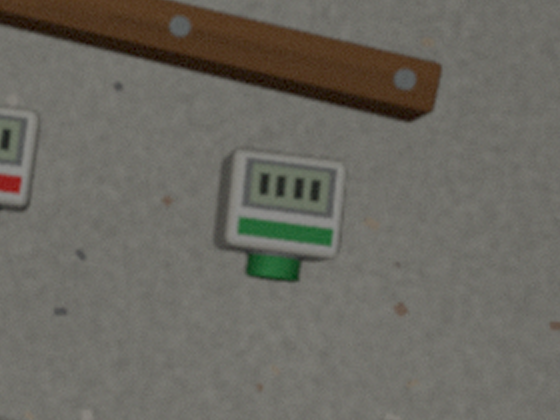

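View pics/cs.png

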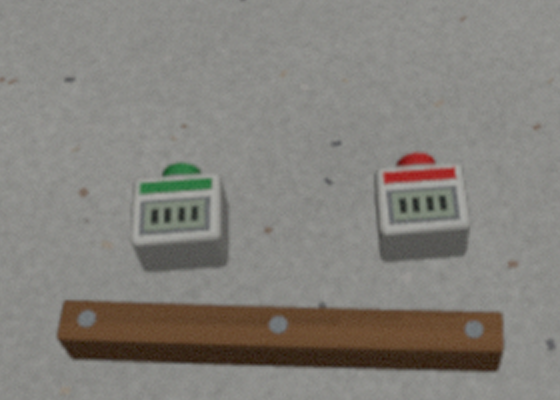

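The timers haven't moved (green near column 280 of the crop). The rows were refused because they had no twist value, so I resend with it.

```bash
python3 -m handwheel '[{"x":-0.03,"y":-0.037,"z":0.02,"twist":0},{"x":-0.06,"y":-0.074,"z":0.04,"twist":0},{"x":-0.09,"y":-0.11,"z":0.06,"twist":0},{"x":-0.09,"y":-0.11,"z":0.1,"twist":0},{"x":-0.09,"y":-0.11,"z":0.13,"twist":0},{"x":-0.09,"y":-0.11,"z":0.155,"twist":0},{"x":-0.09,"y":-0.11,"z":0.175,"twist":0},{"x":-0.09,"y":-0.11,"z":0.19,"twist":0},{"x":-0.09,"y":-0.11,"z":0.2,"twist":0},{"x":-0.09,"y":-0.11,"z":0.207,"twist":0},{"x":-0.09,"y":-0.11,"z":0.207,"twist":0}]'; python3 g.py -.1 -.083 .024
python3 -c "
from h import *
draw('top',[],'pics/d.png',(640,300,560,420));draw('scene',[],'pics/ds.png',(220,250,560,400))"
```

```text
time: 3.85
tcp_pos: [0.5001, -0.1017, 0.0252]
eef_rot: [-0.001, 0.115, 0.993, 0.0]
contact_force: [-0.6, 0.4, -0.0]
grip_width: 0.044
t 3.85 rail-frame tcp [-0.1577 -0.0805] z 0.0252 twist needed 0.02 F rail [-0.69  0.28] -0.03 w 0.044
tool shift [-0.0577 -0.0025  0.0011]
```

View pics/d.png

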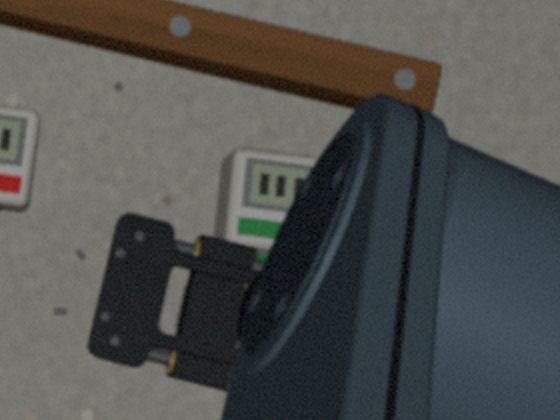

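View pics/ds.png

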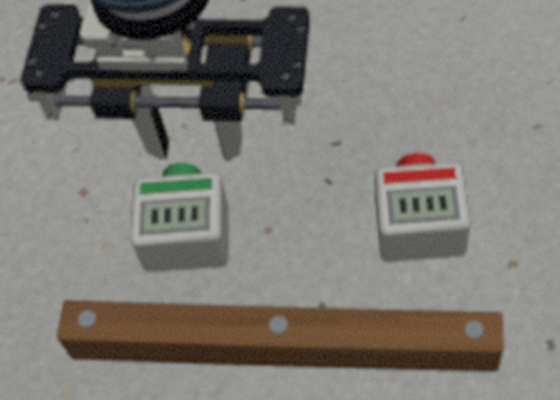

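The fingers straddle the button: tips at columns 152 and 228 of the scene crop, button at 182. I shift 3 mm sideways and push slowly, stopping short of the rail.

```bash
python3 -m handwheel '[{"x":-0.008,"y":-0.0035,"z":0,"twist":0},{"x":-0.016,"y":-0.0035,"z":0,"twist":0},{"x":-0.023,"y":-0.0035,"z":0,"twist":0},{"x":-0.028,"y":-0.0035,"z":0,"twist":0},{"x":-0.033,"y":-0.0035,"z":0,"twist":0},{"x":-0.038,"y":-0.0035,"z":0,"twist":0},{"x":-0.043,"y":-0.0035,"z":0,"twist":0},{"x":-0.048,"y":-0.0035,"z":0,"twist":0},{"x":-0.053,"y":-0.0035,"z":0,"twist":0},{"x":-0.058,"y":-0.0035,"z":0,"twist":0},{"x":-0.063,"y":-0.0035,"z":0,"twist":0},{"x":-0.068,"y":-0.0035,"z":0,"twist":0}]'; python3 g.py -.0785 -.084 .025
python3 -c "
from h import *
draw('scene',[],'pics/es.png',(220,250,560,400))"
```

```text
time: 5.15
tcp_pos: [0.5662, -0.1212, 0.0256]
eef_rot: [-0.0, 0.115, 0.993, 0.0]
contact_force: [-0.9, 0.5, -0.4]
grip_width: 0.0439
t 5.15 rail-frame tcp [-0.0889 -0.0844] z 0.0256 twist needed -0.0 F rail [-0.94  0.26] -0.41 w 0.0439
tool shift [-0.0104  0.0004  0.0006]
```

View pics/es.png

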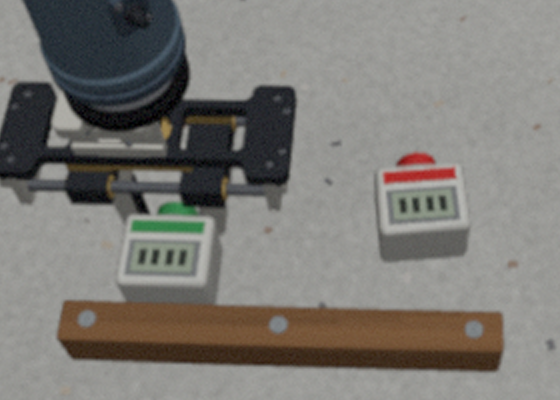

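The timer has slid to about 10 mm from the rail, upright and nearly square, with the button between the fingers. I continue in fine steps.

```bash
python3 -m handwheel '[{"x":-0.003,"y":0,"z":0,"twist":0},{"x":-0.006,"y":0,"z":0,"twist":0},{"x":-0.008,"y":0,"z":0,"twist":0},{"x":-0.009,"y":0,"z":0,"twist":0},{"x":-0.010,"y":0,"z":0,"twist":0},{"x":-0.010,"y":0,"z":0,"twist":0}]'; python3 g.py -.0785 -.084 .025
```

```text
time: 5.8
tcp_pos: [0.5743, -0.1231, 0.0257]
eef_rot: [-0.001, 0.115, 0.993, 0.0]
contact_force: [-5.4, 0.0, 3.9]
grip_width: 0.044
t 5.8 rail-frame tcp [-0.0805 -0.0844] z 0.0257 twist needed 0.01 F rail [-5.22 -1.2 ] 3.93 w 0.044
tool shift [-0.002   0.0004  0.0007]
```

```bash
python3 -m handwheel '[{"x":-0.001,"y":0,"z":0,"twist":0},{"x":-0.001,"y":0,"z":0,"twist":0}]'; python3 g.py
python3 -m handwheel '[{"x":-0.001,"y":0,"z":0,"twist":0},{"x":-0.001,"y":0,"z":0,"twist":0}]'; python3 g.py
```

```text
time: 6.0
tcp_pos: [0.5743, -0.1231, 0.0257]
eef_rot: [-0.002, 0.115, 0.993, 0.0]
contact_force: [-8.8, 0.4, 5.7]
grip_width: 0.0445
t 6.0 rail-frame tcp [-0.0805 -0.0845] z 0.0257 twist needed 0.02 F rail [-8.7  -1.64] 5.66 w 0.0445
time: 6.2
tcp_pos: [0.5743, -0.1231, 0.0257]
eef_rot: [-0.003, 0.115, 0.993, 0.0]
contact_force: [-11.0, 0.8, 9.7]
grip_width: 0.0434
t 6.2 rail-frame tcp [-0.0806 -0.0844] z 0.0257 twist needed 0.03 F rail [-10.85  -1.76] 9.66 w 0.0434
```

Hard contact: the TCP has stopped while the force climbs to 11 N. Back off and check.

```bash
python3 -m handwheel '[{"x":0.003,"y":0,"z":0,"twist":0},{"x":0.01,"y":0,"z":0,"twist":0},{"x":0.025,"y":0,"z":0,"twist":0},{"x":0.045,"y":0,"z":0,"twist":0},{"x":0.06,"y":0,"z":0,"twist":0},{"x":0.06,"y":0,"z":0,"twist":0},{"x":0.06,"y":0,"z":0,"twist":0}]' 0; python3 m.py f; python3 g.py -.12 -.084 .025
```

```text
time: 6.9
tcp_pos: [0.5195, -0.1102, 0.026]
eef_rot: [0.0, 0.115, 0.993, -0.0]
contact_force: [-0.9, 0.8, 1.3]
grip_width: 0.0282
stop_rail ['scene', 'top'] [ 0.6721 -0.0591] -13.29 0.129
stop_rail ['scene'] [ 0.6723 -0.0598] -13.15 0.063
stop_rail ['top'] [ 0.6776 -0.0352] -13.18 0.186
green_timer ['scene', 'top'] [ 0.5642 -0.1196] -11.33 0.429
green_timer ['scene'] [ 0.5624 -0.1195] -13.26 0.064
green_timer ['top'] [ 0.5726 -0.0981] 15.91 0.78
red_timer ['scene', 'top'] [0.5962 0.0545] -6.21 0.055
red_timer ['scene'] [0.5961 0.0541] -7.44 0.071
red_timer ['top'] [0.5965 0.0545] -6.22 0.037
green_timer in rail frame -0.0911 -0.0837 yaw 1.96
red_timer in rail frame -0.0999 0.093 yaw 7.09
7.4 [ 0.51964371 -0.11028355  0.02589109]
t 7.4 rail-frame tcp [-0.1367 -0.0844] z 0.0259 twist needed 0.0 F rail [-2.22  0.  ] 5.57 w 0.0284
tool shift [-0.0167  0.0004  0.0009]
```

View pics/scene_f.png

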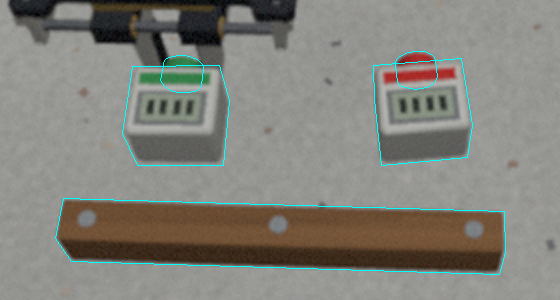

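View pics/top_f.png

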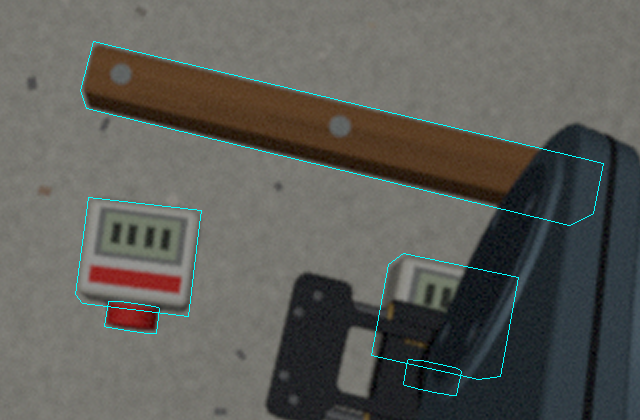

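My mistake: the gripper closed as I retreated, caught the button cap (28 mm opening) and pulled the timer back. It's upright and square to the rail. I reopen, push it home again, and this time retreat with the gripper open.

```bash
python3 -m handwheel '[{"x":0,"y":0,"z":0,"twist":0},{"x":0,"y":0,"z":0,"twist":0},{"x":0,"y":0,"z":0,"twist":0}]' 0.47; python3 g.py -.0805 -.084 .025
python3 -m handwheel '[{"x":-0.005,"y":0,"z":0,"twist":0},{"x":-0.01,"y":0,"z":0,"twist":0},{"x":-0.015,"y":0,"z":0,"twist":0},{"x":-0.02,"y":0,"z":0,"twist":0},{"x":-0.025,"y":0,"z":0,"twist":0},{"x":-0.03,"y":0,"z":0,"twist":0},{"x":-0.035,"y":0,"z":0,"twist":0},{"x":-0.04,"y":0,"z":0,"twist":0},{"x":-0.045,"y":0,"z":0,"twist":0},{"x":-0.048,"y":0,"z":0,"twist":0}]'; python3 g.py -.0805 -.084 .025
```

```text
time: 7.7
tcp_pos: [0.519, -0.1102, 0.0253]
eef_rot: [-0.0, 0.115, 0.993, 0.0]
contact_force: [-1.6, 0.0, -0.4]
grip_width: 0.0429
t 7.7 rail-frame tcp [-0.1373 -0.0845] z 0.0253 twist needed -0.0 F rail [-1.55 -0.34] -0.44 w 0.0429
tool shift [-0.0568  0.0005  0.0003]
time: 8.7
tcp_pos: [0.5663, -0.1213, 0.0257]
eef_rot: [0.0, 0.115, 0.993, -0.0]
contact_force: [-3.4, 0.5, 1.1]
grip_width: 0.0437
t 8.7 rail-frame tcp [-0.0887 -0.0845] z 0.0257 twist needed -0.0 F rail [-3.47 -0.32] 1.11 w 0.0437
tool shift [-0.0082  0.0005  0.0007]
```

```bash
python3 -m handwheel '[{"x":-0.003,"y":0,"z":0,"twist":0},{"x":-0.006,"y":0,"z":0,"twist":0},{"x":-0.008,"y":0,"z":0,"twist":0},{"x":-0.009,"y":0,"z":0,"twist":0},{"x":-0.010,"y":0,"z":0,"twist":0},{"x":-0.011,"y":0,"z":0,"twist":0},{"x":-0.0115,"y":0,"z":0,"twist":0},{"x":-0.0115,"y":0,"z":0,"twist":0}]'; python3 g.py
python3 -m handwheel '[{"x":0.003,"y":0,"z":0,"twist":0},{"x":0.01,"y":0,"z":0,"twist":0},{"x":0.025,"y":0,"z":0,"twist":0},{"x":0.045,"y":0,"z":0,"twist":0},{"x":0.06,"y":0,"z":0,"twist":0},{"x":0.06,"y":0,"z":0,"twist":0}]' ; python3 m.py i; python3 g.py -.12 -.084 .025
```

```text
time: 9.5
tcp_pos: [0.5743, -0.1231, 0.0257]
eef_rot: [-0.003, 0.115, 0.993, 0.0]
contact_force: [-10.9, 0.7, 8.5]
grip_width: 0.044
t 9.5 rail-frame tcp [-0.0806 -0.0845] z 0.0257 twist needed 0.02 F rail [-10.74  -1.79] 8.45 w 0.044
time: 10.1
tcp_pos: [0.5167, -0.1093, 0.0255]
eef_rot: [-0.001, 0.115, 0.993, 0.0]
contact_force: [-0.5, 0.8, -0.2]
grip_width: 0.044
stop_rail ['scene', 'top'] [ 0.6723 -0.0588] -13.22 0.168
stop_rail ['scene'] [ 0.6717 -0.0591] -13.16 0.1
stop_rail ['top'] [ 0.68   -0.0252] -13.34 0.227
green_timer ['scene', 'top'] [ 0.6062 -0.0253] -8.59 1.0
green_timer ['scene'] [ 0.6062 -0.0253] -8.59 1.0
green_timer ['top'] [ 0.6062 -0.0253] -8.59 1.0
red_timer ['scene', 'top'] [0.5963 0.0539] -7.78 0.07
red_timer ['scene'] [0.5955 0.0536] -8.38 0.073
red_timer ['top'] [0.5965 0.0541] -7.01 0.065
green_timer in rail frame -0.072 0.0176 yaw 4.62
red_timer in rail frame -0.0997 0.0923 yaw 5.44
10.6 [ 0.5188374  -0.11012917  0.02555171]
t 10.6 rail-frame tcp [-0.1375 -0.0845] z 0.0256 twist needed -0.0 F rail [-0.2   0.13] -0.11 w 0.044
tool shift [-0.0175  0.0005  0.0006]
```

View pics/scene_i.png

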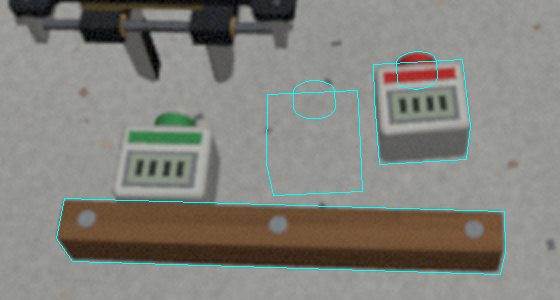

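View pics/top_i.png

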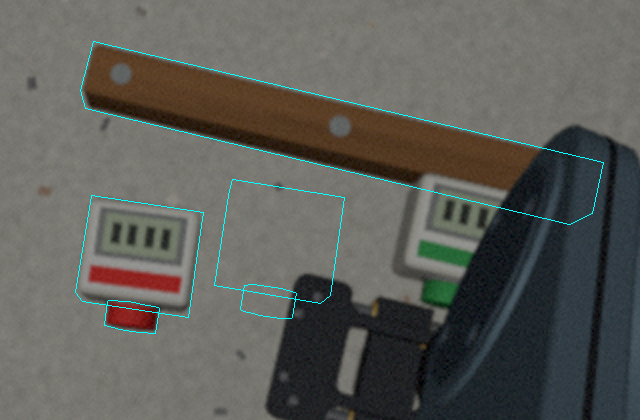

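The timer stands against the rail. The network missed it this time, but it's clear in both pictures (scene crop around (165,165)) and it isn't touching the fingers. I overlay the ideal pose to check, and close the fingers well clear of the button.

```bash
python3 -m handwheel '[{"x":0,"y":0,"z":0,"twist":0},{"x":0,"y":0,"z":0,"twist":0},{"x":0,"y":0,"z":0,"twist":0},{"x":0,"y":0,"z":0,"twist":0}]' 0; python3 - <<'E'
from h import *
Y=np.radians(-13.2);B=np.array([[np.cos(Y),-np.sin(Y)],[np.sin(Y),np.cos(Y)]])
p=np.array([.672,-.0593])+B@[-.043,-.0845]
arm.read_camera('scene');d=arm.masks_of('scene','green_timer')
for e in d: print(e['p'],e['point'],int(e['mask'].sum()))
if d: 
  s,er=fit('timer',{'scene':d[0]['mask'].astype(np.float32)},np.append(p,Y)); print((B.T@(s[:2]-[.672,-.0593])).round(4),np.degrees(s[2])+13.2,er)
draw('scene',[('timer',(*p,Y))],'pics/js.png',(220,350,560,300))
E
python3 g.py -.096 -.0845 .025
```

```text
time: 11.0
tcp_pos: [0.5186, -0.11, 0.0257]
eef_rot: [-0.0, 0.115, 0.993, -0.0]
contact_force: [0.2, 0.1, -0.4]
grip_width: 0.0162
0.85 [256.6, 191.2] 1920
[-0.0514 -0.0851] 6.962571139107542 0.2768772840499878
t 11.15 rail-frame tcp [-0.1378 -0.0845] z 0.0257 twist needed -0.0 F rail [-0.16  0.01] -0.58 w 0.0042
tool shift [-0.0418 -0.      0.0007]
```

View pics/js.png

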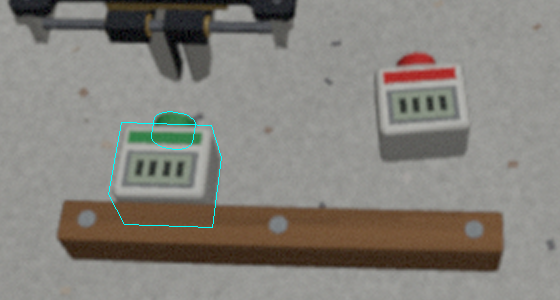

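The overlay at the flush pose matches: block sides, back edge on the rail, cap around (175,125). I approach the button, then press.

```bash
python3 -m handwheel '[{"x":-0.01,"y":0,"z":0,"twist":0},{"x":-0.02,"y":0,"z":0,"twist":0},{"x":-0.03,"y":0,"z":0,"twist":0},{"x":-0.037,"y":0,"z":0,"twist":0},{"x":-0.041,"y":0,"z":0,"twist":0},{"x":-0.044,"y":0,"z":0,"twist":0},{"x":-0.047,"y":0,"z":0,"twist":0},{"x":-0.050,"y":0,"z":0,"twist":0},{"x":-0.052,"y":0,"z":0,"twist":0},{"x":-0.053,"y":0,"z":0,"twist":0}]'; python3 g.py
```

```text
time: 12.15
tcp_pos: [0.5669, -0.1213, 0.0253]
eef_rot: [-0.004, 0.115, 0.993, 0.0]
contact_force: [-12.9, 0.3, 9.7]
grip_width: 0.0004
t 12.15 rail-frame tcp [-0.0882 -0.0844] z 0.0253 twist needed 0.03 F rail [-12.6   -2.69] 9.66 w 0.0004
```

The TCP is at the predicted fully-in depth (-0.0882 against -0.0886), with 12.6 N. I hold briefly and release slowly.

```bash
python3 -m handwheel '[{"x":-0.001,"y":0,"z":0,"twist":0},{"x":-0.001,"y":0,"z":0,"twist":0},{"x":-0.001,"y":0,"z":0,"twist":0},{"x":-0.001,"y":0,"z":0,"twist":0}]'; python3 g.py
python3 -m handwheel '[{"x":0.004,"y":0,"z":0,"twist":0},{"x":0.008,"y":0,"z":0,"twist":0},{"x":0.013,"y":0,"z":0,"twist":0},{"x":0.025,"y":0,"z":0,"twist":0},{"x":0.045,"y":0,"z":0,"twist":0},{"x":0.075,"y":0,"z":0,"twist":0},{"x":0.11,"y":0,"z":-0.01,"twist":0},{"x":0.14,"y":0,"z":-0.04,"twist":0},{"x":0.17,"y":0.03,"z":-0.08,"twist":0},{"x":0.17,"y":0.08,"z":-0.12,"twist":0},{"x":0.17,"y":0.13,"z":-0.15,"twist":0},{"x":0.17,"y":0.18,"z":-0.15,"twist":0}]'; python3 m.py k; python3 g.py
```

```text
time: 12.55
tcp_pos: [0.5669, -0.1213, 0.0254]
eef_rot: [-0.004, 0.115, 0.993, 0.001]
contact_force: [-13.6, 2.1, 9.5]
grip_width: 0.0005
t 12.55 rail-frame tcp [-0.0882 -0.0844] z 0.0254 twist needed 0.03 F rail [-13.69  -1.01] 9.53 w 0.0005
time: 13.75
tcp_pos: [0.4435, 0.0676, 0.1739]
eef_rot: [0.004, 0.116, 0.993, 0.0]
contact_force: [1.2, -0.3, -1.0]
grip_width: 0.0006
stop_rail ['scene', 'top'] [ 0.6721 -0.0588] -13.3 0.082
stop_rail ['scene'] [ 0.6725 -0.0592] -13.28 0.061
stop_rail ['top'] [ 0.672 -0.059] -13.38 0.1
green_timer ['scene', 'top'] [ 0.611  -0.1302] -12.05 0.183
green_timer ['scene'] [ 0.5993 -0.1302] -1.25 0.287
green_timer ['top'] [ 0.6112 -0.1303] -12.49 0.059
red_timer ['scene', 'top'] [0.5966 0.0543] -5.98 0.056
red_timer ['scene'] [0.5956 0.0543] -6.32 0.061
red_timer ['top'] [0.5968 0.0541] -6.17 0.049
green_timer in rail frame -0.0431 -0.0836 yaw 1.25
red_timer in rail frame -0.0995 0.0927 yaw 7.32
14.25 [0.44085393 0.06558347 0.16961309]
t 14.25 rail-frame tcp [-0.2536  0.0688] z 0.1696 twist needed -0.15 F rail [-0.31  0.02] -0.87 w 0.0003
```

View pics/scene_k.png

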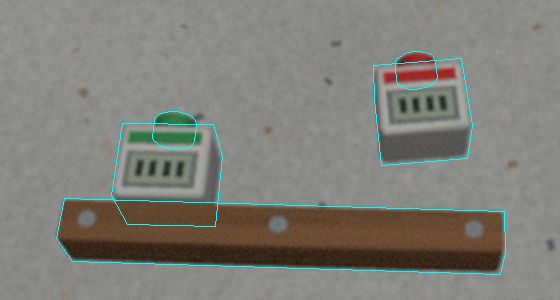

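View pics/top_k.png

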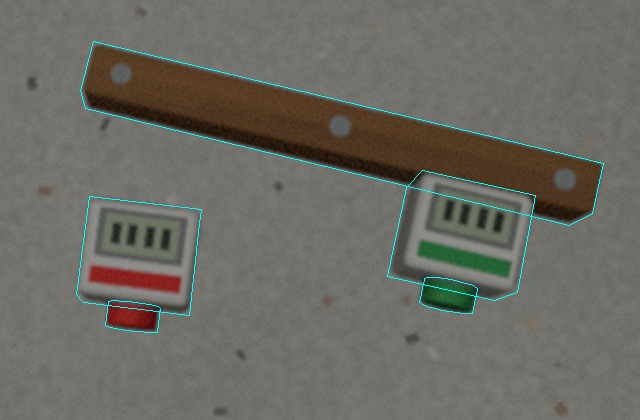

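The timer is flush (fitted at -43.1 mm against the nominal -43 mm), its button is out, the red timer hasn't moved and the arm is clear. Handing in.

```bash
python3 -c "
from cell import arm
print(arm.sign_off())"
```

```text
the job is handed in; nothing more can be done
None
```

The green timer is flat against the rail, and its button was pushed fully in and let go. I handed the job in at about 14 s of the 32 s allowed; the sign-off gives no verdict.

- **Slide:** I pushed the front face with the fingers either side of the button until it met the rail at about 11 N.
- **Mistake:** On my first retreat I closed the gripper too early. It caught the button cap and pulled the timer about 50 mm back off the rail. I reopened it, pushed the timer home again and retreated with the fingers open.
- **Press:** With the rail behind it, the button went to its expected fully-in depth at about 13 N. It was held for about half a second, and the fingers then drew back slowly. Button travel was judged from the tool position and force, since nothing measures it directly.

**Last checks:**
- **Green timer position:** The fit puts it 43.1 mm from the rail's origin (43 mm is flush) and upright. It is turned about 1° from the rail, which is within the fit's error.
- **Button:** It shows fully out in the top picture.
- **Red timer:** It is within about 1 mm of where it started. Its fitted yaw varied by about 1–2°, which is measurement noise.
- **Arm:** It is clear of everything.
- **Disagreements:** With the rail hiding the timer's lower part, the scene-camera-only fit of the green timer was poor (12° and 12 mm off). The network also mislocated the green timer once mid-task. I relied on the top camera, an overlay of the flush pose on the picture and the contact force instead.

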